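# Load a gas cartridge into the table stove

## Robot

A 7-joint arm with a two-finger parallel gripper is mounted at the origin on the work surface. World frame = base frame: x ahead of the robot, y to its left, z up, the work surface at z = 0. Lengths are in mm, angles in degrees, forces in N, time in s.
With the tool pointing down it reaches from about 400 to 850 mm from the base axis. Payload 4.5 kg.
Tool frame: the origin (TCP) lies between the finger pads; the fingertips stand 14 mm ahead of it and the grasp point (between the pads) lies 5 mm behind it; z points along the fingers, y is the line along which they close (so a half turn about z gives the same grasp; the last joint's range is limited). The gripper opens to 88 mm and grips with 3 to 60 N. Pads are 18 mm wide; open, the fingers measure 123 mm over their backs; the gripper's body (75 mm by 187 mm) begins 45 mm behind the grasp point.
Start: joints at [73.957, 39.483, -11.15, 89.685, 9.013, 51.709, -12.324], TCP at [192.951, -594.493, 252.743] pointing down, gripper open.
Joint ranges: [-172.22, 172.22], [-26.19, 119.32], [-84.43, 86.54], [7.71, 146.69], [-57.33, 237.33], [2.42, 119.75], [-152.13, 152.13]. Speed limits (degrees/s): [147.25, 147.25, 180, 180, 180, 180, 180].

## Interface

Orientations are given as [roll, pitch, yaw] about the fixed x, y, z axes, in that order (R = Rz(yaw) Ry(pitch) Rx(roll)).
In Python, from bench import get_obs, get_image, camera_info, sign_off gives the robot as it stands. The module is installed in compiled form; this text tells all that it offers.
- The arm moves only by the tool apply_moves, never from a script. Its argument "motion" is one flat list of numbers, 7 for each row, row after row: the shift along the tool's x, y, z in mm, then the turn, a rotation vector about the tool's x, y, z in rad, then the closure, from 0 (fully open) to 1 (shut). In form: [dx, dy, dz, ax, ay, az, jaw, dx, dy, dz, ax, ay, az, jaw, ...]. A call has 1 to 10 rows; each row shifts and turns the commanded pose from where the row before left it, along the tool's axes as they then stand; what a row does not reach is not made up. A row lasts 1/8 s, in which the tool goes at most 62.5 mm and 10.7 degrees, less where a joint would pass 70% of its speed; a pose out of reach is approached as far as the arm can. A call with a gripper value outside its range is refused whole. The fingers move at their own pace and stop on an object; "grip_force" is the grip in N (left out, the last holds). Time passes only in rows, so rows that do not move let the fingers close. It gives the time, the measured TCP pose, the force, the opening and the grip force at its end, in the units of the state.
- get_obs(): the state, without advancing time (a new reading comes with each control period).
- get_image(name): name is "scene" or "top"; returns the picture (384x512x3 uint8, red, green, blue); there is no depth.
- camera_info(name): a dict with "mtx" (3x3 intrinsics, pixels), "world_from_camera" (4x4, takes a point from camera to world coordinates). Camera axes: x right, y up, looking along -z (the intrinsics and any distortion apply to the point x, -y, -z); pixel columns grow to the right and rows downward; lengths in mm; the calibration is good to about 2 mm. A picture is of the moment at which its call begins. camera_info takes no time and is no camera call.
- sign_off(): hands the job in; it is judged then, once.
The state is a dict: "time": time; "joint_positions": joint angles; "qvel": joint speeds; "tau": joint torques, N m; "ee_pos": TCP position; "ee_rot": TCP orientation; "wrist_force": force on the tool from outside, world axes, zero at the start; "ft_torque": the same for the moment, N m; "finger_gap": opening from 0.0 (shut) to 1.0 (fully open); "gripper_force": force on a finger pad.
Only numpy, scipy, OpenCV 4.12 (cv2) and the standard library are available. Lean on these libraries where they do the work, as an engineer would, in place of code of your own. Each camera call takes 0.05 s, during which the arm holds its last target. There are 200 camera calls.

## Task

Take the blue gas cartridge out from under the wire shelf of the rack and lay it gently on its side in the cradle of the green table stove, nozzle towards the brass valve block, and slide it fully home against the block without ramming it. Then fold the clip flaps at both ends of the cradle, the yellow one and the orange one, all the way down over it. Keep the grey spent cartridge standing where it is and do not disturb the other things on the counter.

Things in the scene. Friction and masses are not known exactly. Their poses are not given: they have to be found in the camera images.
- fresh_mid (a point): Middle of the fresh gas cartridge, on its axis, 62.5 mm above its foot. Blue can, orange band and collar: body 58 mm in diameter, 100 mm long; collar 34 mm in diameter, its end face 114 mm from the foot; nozzle 12 mm in diameter, to 125 mm. 0.15 to 0.3 kg, heaviest about 55 mm from the foot. z runs from foot to nozzle. It stands upright on the rack in either of its two places.
- fresh_nozzle (a point): Tip of the fresh cartridge's nozzle, 125 mm from its foot; same axes as fresh_mid.
- spent_mid (a point): Middle (62.5 mm above its foot) of the spent cartridge, the same shape as the fresh one but grey with black collar and band; it stands in the rack's other place, 130 mm from the fresh one.
- rack: Fixed rack. Origin: centre of the underside of its steel plate, 200 mm (x) by 300 mm (y), 6 mm thick, on which the cartridges stand near x = -30 mm, y = +65 or -65 mm. Two posts at x = +85 mm, y = +140 and -140 mm carry a wire shelf. It is open at its -x side.
- shelf_edge (a point): Middle of the front edge of the rack's wire shelf. The shelf is level, 180 to 188 mm above the counter, from x = -46 to +94 mm of the rack, right over the cartridges: reach in under it from the rack's -x side with the tool tilted 35 to 55 degrees from vertical, and draw the cartridge out the same way. Same axes as the rack.
- stove: Fixed green table stove. Origin: on the counter under the middle of the cartridge bay, which runs along its y. Burner housing at x from +77 to +293 mm, 75 mm high (pan supports 99 mm, x above 115). Base plate 20 mm high, from x = -53, y from -150 to +150 mm. Hinge stands of the clips, 44 mm wide, at y = +140 and -140 mm, 110 mm high.
- seat (a point): Point on the axis that the can has when it lies in its cradle: stove x = 0, y = 0, 80 mm above the counter; the can's axis then runs along stove y. Two V-shaped saddles, each 12 mm long, at y = -30 and +25 mm, 60 mm wide, carry its body; fingers have free room beside it (29 to 75 mm from the axis, down to 20 mm height). The can slides along them against its own friction only.
- valve_stop (a point): Centre of the face of the brass valve block that stops the can's collar: stove y = +65 mm, height 80 mm, facing -y. The block is 56 mm wide, 82 mm high, y from +65 to +95 mm, with an open-topped slot 20 mm wide for the nozzle. Fully home, the collar's end face touches it, the nozzle tip is at y = +76 mm and the foot at y = -49 mm.
- nose_clip (a joint): Angle (rad) of the yellow clip flap at the valve end (stove y = +140 mm): a straight strap 82 mm long, 30 mm wide, 5 mm thick from its hinge. 0 = folded down, lying level over the valve block and collar; pi/2 = upright; it starts at 2.15 to 2.4, leaning far outwards (+y). It stays where it is left (about 0.04 N m friction) and has no latch.
- nose_clip_tip (a point): Tip of the yellow flap, 82 mm from its hinge.
- nose_hinge (a point): Hinge of the yellow flap: stove x = 0, y = +140 mm, height 104 mm, hinge axis along stove x; same axes as the stove.
- tail_clip (a joint): Angle (rad) of the orange clip flap at the foot end (stove y = -140 mm): strap 85 mm long, 30 mm wide, 5 mm thick, with a lug 16 mm deep under its tip that drops in behind the can's foot with 6 mm to spare when the can is home; otherwise it lands on the can. 0 = folded down level; it starts at 1.75 to 2.0, leaning outwards (-y). Same friction as the other, no latch.
- tail_clip_tip (a point): Tip of the orange flap, 85 mm from its hinge.
- tail_hinge (a point): Hinge of the orange flap: stove x = 0, y = -140 mm, height 104 mm, hinge axis along stove x; same axes as the stove.
- sauce: Sauce bottle with red cap, 56 mm across, 170 mm tall, bystander near the rack; origin at its foot.
- salt: Small salt jar, 44 mm across, 70 mm tall, bystander beyond stove and rack; origin at its foot.
- bowl: Steel bowl, 170 mm across, 70 mm tall, bystander on the right; origin at its foot.
- mug: White mug, 80 mm across, 90 mm tall, bystander on the right; origin at its foot.
- pickles: Jar with white lid, 72 mm across, 100 mm tall, bystander at the far left; origin at its foot.

How it is judged:
By the outcome, as a careful person would: the job done as asked, in the order asked, and still so for the second after the job is handed in, with the robot touching nothing.
It also fails if it takes over 72 s, if anything falls off the work surface, if the arm or the gripper's body presses on something with over 40 N, if the wrist force passes 120 N, or if a joint passes its speed limit or range.

## Working session

There is one attempt and no reset: what is moved stays moved. The work goes in short steps, Python scripts to look and compute and a tool call to move; the robot and the scene stay as the last step left them, time stands still between calls to the robot, and variables do not carry over. Pictures are saved under pics/ and viewed, at most 10 in all, crops included, and the job is handed in when it is done.

Besides the shell and the picture viewer there is one more tool, called after "Emit:" as name(argument=value, ...) on one line, values as JSON. apply_moves: Moves the arm, as the interface text tells. Its arguments: {"type":"object","properties":{"motion":{"type":"array"},"grip_force":{"type":"number"}},"required":["motion"]}

```bash
mkdir -p pics; python3 - <<'E'
from bench import *
import cv2, numpy as np
np.set_printoptions(precision=3,suppress=True)
o=get_obs(); print(o)
for n in ("scene","top"):
    im=get_image(n); np.save(f"pics/{n}0.npy",im)
    cv2.imwrite(f"pics/{n}0.png",cv2.resize(im[:,:,::-1],(768,576),interpolation=cv2.INTER_CUBIC))
    print(camera_info(n))
E
```

```text
{'time': 0.0, 'joint_positions': array([ 73.958,  39.533, -11.144,  89.742,   9.012,  51.71 , -12.324]), 'qvel': array([ 0.056, -0.003,  0.053,  0.07 , -0.014, -0.038,  0.144]), 'tau': array([ -0.   , -52.757,  -1.266, -15.343,  -0.053,   0.007,   0.   ]), 'ee_pos': array([ 192.683, -593.94 ,  251.921]), 'ee_rot': array([-179.897,    0.008,   17.983]), 'wrist_force': array([ 0.212,  0.926, -0.628]), 'ft_torque': array([-0.022,  0.042, -0.012]), 'gripper_force': 0.0, 'finger_gap': 1.0028456790467786}
{'mtx': array([[397.941,   0.   , 260.116],
       [  0.   , 397.941, 193.776],
       [  0.   ,   0.   ,   1.   ]]), 'world_from_camera': array([[   0.349,   -0.484,    0.802, 1640.137],
       [   0.937,    0.195,   -0.29 , -371.394],
       [  -0.016,    0.853,    0.522,  828.448],
       [   0.   ,    0.   ,    0.   ,    1.   ]])}
{'mtx': array([[436.773,   0.   , 247.395],
       [  0.   , 436.773, 194.455],
       [  0.   ,   0.   ,   1.   ]]), 'world_from_camera': array([[  -0.041,    0.978,   -0.204,  233.631],
       [  -0.999,   -0.041,    0.007,   36.628],
       [  -0.001,    0.204,    0.979, 1841.645],
       [   0.   ,    0.   ,    0.   ,    1.   ]])}
```

View pics/scene0.png

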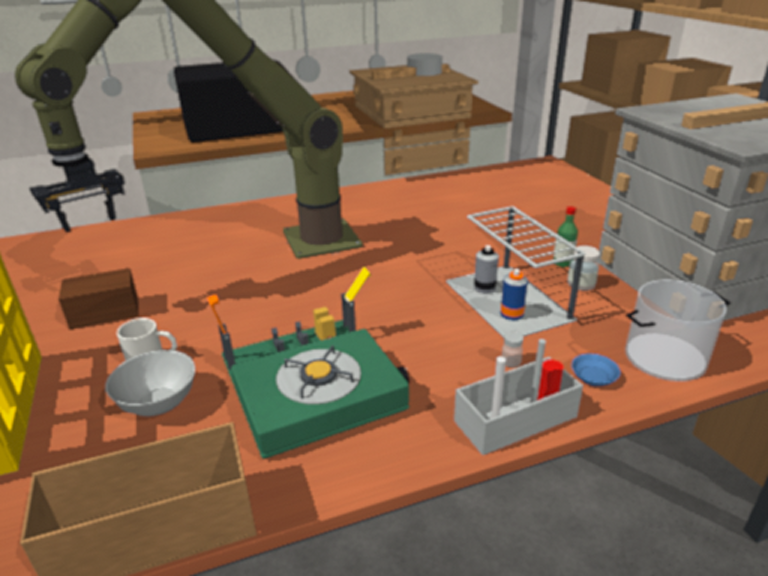

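View pics/top0.png

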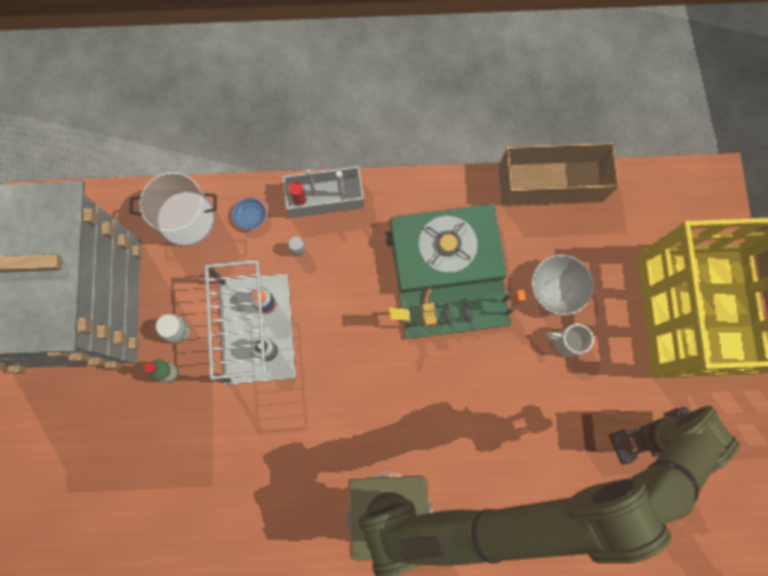

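The scene view (1.5x scale) shows the blue can at (514,295), the grey one at (487,268), the yellow flap tip at (365,270) and the orange tip at (212,299). In the top view the stove is at (450,270) with its cradle side facing the robot. The rack is at (255,325), opening towards the stove (world -y).

```bash
cat > h.py <<'E'
from bench import *
import cv2, numpy as np
from scipy.spatial.transform import Rotation as Ro
np.set_printoptions(precision=3,suppress=True)
def ray(n,uv):
    c=camera_info(n);T=c["world_from_camera"];d=np.linalg.inv(c["mtx"])@[uv[0],uv[1],1]
    return T[:3,3],T[:3,:3]@(d*[1,-1,-1])
def plane(n,uv,z):
    o,d=ray(n,uv);return o+d*(z-o[2])/d[2]
def tri(a,b):  # scene px, top px
    o1,d1=ray("scene",a);o2,d2=ray("top",b)
    s=np.linalg.lstsq(np.c_[d1,-d2],o2-o1,rcond=None)[0]
    p,q=o1+d1*s[0],o2+d2*s[1];return (p+q)/2,np.linalg.norm(p-q)
def proj(n,p):
    c=camera_info(n);T=c["world_from_camera"];q=T[:3,:3].T@(np.array(p)-T[:3,3]);q=c["mtx"]@(q*[1,-1,-1]);return q[:2]/q[2]
E
python3 - <<'E'
from h import *
S=np.load("pics/scene0.npy");Tp=np.load("pics/top0.npy")
def blobs(im,lo,hi,roi,mn=6):
    hsv=cv2.cvtColor(im,cv2.COLOR_RGB2HSV);m=cv2.inRange(hsv,np.array(lo),np.array(hi));x0,y0,x1,y1=roi
    k=np.zeros_like(m);k[y0:y1,x0:x1]=m[y0:y1,x0:x1]
    n,l,st,ce=cv2.connectedComponentsWithStats(k)
    return [(st[i].tolist(),ce[i].round(1).tolist(),cv2.minAreaRect(np.argwhere(l==i)[:,::-1].astype(np.float32))) for i in range(1,n) if st[i,4]>=mn]
R=(110,120,520,300)
for nm,im,roi,rr in(("scene",S,(130,170,400,310),0),("top",Tp,(130,120,355,260),0)):
    for c,lo,hi in(("blue",(105,130,40),(125,255,255)),("yellow",(22,150,120),(33,255,255)),("orange",(5,215,180),(14,255,255)),("green",(65,100,20),(90,255,255))):
        print(nm,c)
        for b in blobs(im,lo,hi,roi): print("  ",b[0],b[1],np.round(cv2.boxPoints(b[2]),1).tolist())
cv2.imwrite("pics/ct.png",cv2.resize(Tp[160:265,130:350,::-1],None,fx=3.6,fy=3.6,interpolation=cv2.INTER_CUBIC))
cv2.imwrite("pics/cs.png",cv2.resize(S[130:290,130:400,::-1],None,fx=2.9,fy=2.9,interpolation=cv2.INTER_CUBIC))
E
```

```text
scene blue
   [335, 189, 15, 16, 191] [342.1, 196.9] [[334.6000061035156, 203.5], [336.0, 188.89999389648438], [349.70001220703125, 190.3000030517578], [348.20001220703125, 204.8000030517578]]
   [383, 237, 17, 19, 267] [392.0, 245.4] [[383.0, 237.0], [399.0, 237.0], [399.0, 255.0], [383.0, 255.0]]
scene yellow
   [230, 178, 17, 23, 135] [237.9, 189.2] [[229.10000610351562, 197.39999389648438], [242.3000030517578, 177.5], [247.39999389648438, 180.89999389648438], [234.1999969482422, 200.8000030517578]]
scene orange
   [340, 182, 8, 4, 15] [344.1, 183.9] [[340.0, 183.0], [347.0, 182.0], [347.3999938964844, 184.8000030517578], [340.3999938964844, 185.8000030517578]]
   [139, 197, 7, 8, 16] [142.3, 200.5] [[138.39999389648438, 200.5], [143.60000610351562, 196.5], [146.3000030517578, 200.0], [141.0, 204.0]]
   [335, 205, 10, 5, 31] [339.5, 207.5] [[334.29998779296875, 208.1999969482422], [335.0, 205.0], [344.3999938964844, 207.10000610351562], [343.70001220703125, 210.3000030517578]]
scene green
   [373, 175, 5, 2, 7] [375.0, 175.6] [[373.0, 176.0], [373.0, 175.0], [377.0, 175.0], [377.0, 176.0]]
   [153, 215, 119, 90, 4988] [209.1, 260.8] [[148.8000030517578, 235.8000030517578], [252.39999389648438, 200.10000610351562], [276.3999938964844, 269.79998779296875], [172.89999389648438, 305.5]]
top blue
top yellow
   [260, 206, 12, 7, 76] [265.1, 209.2] [[260.0, 206.0], [271.0, 206.0], [271.0, 212.0], [260.0, 212.0]]
top orange
top green
```

View pics/ct.png

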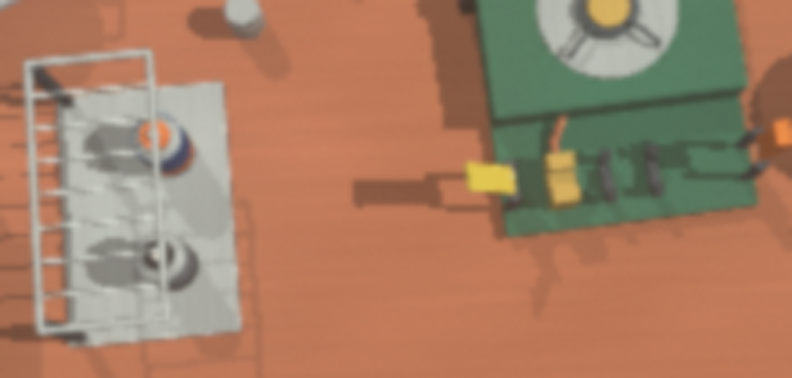

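View pics/cs.png

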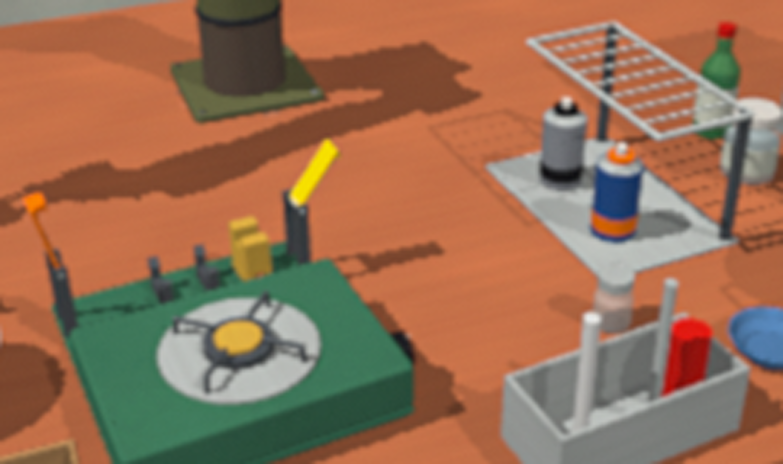

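The top crop shows the rack plate's front edge from (222,83) to (242,330) and the shelf's front edge from (151,50) to (167,320). It also shows the base plate's near edge from (505,237) to (757,205), the brass block at (562,178) and the saddles at (606,175) and (654,170). The scene crop shows the blue can's nozzle at (622,147) and its foot at (613,238).

```bash
python3 - <<'E'
from h import *
t=lambda x,y:(130-.36+x/3.6,160-.36+y/3.6)
s=lambda x,y:(130-.33+x/2.9,130-.33+y/2.9)
P=lambda nm,p:print(nm,np.array(p))
ang=lambda a,b:np.degrees(np.arctan2(*(a-b)[1::-1]))
a,b=plane("top",t(222,83),6),plane("top",t(242,330),6);P("rack front",(a,b,np.linalg.norm(a-b),ang(a,b))) if 0 else print("rack front",a,b,np.linalg.norm(a-b),ang(a,b))
sa,sb=plane("top",t(151,50),188),plane("top",t(167,320),188);print("shelf front",sa,sb,np.linalg.norm(sa-sb),ang(sa,sb), (sa+sb)/2)
f=(a-b)/np.linalg.norm(a-b);n=np.array([-f[1],f[0],0]) # rack +x
print("rackorigin from plate",(a+b)/2+100*n,"from shelf",(sa+sb)/2+46*n)
print("fresh nozzle scene",plane("scene",s(622,147),131), "collar top", plane("top",t(155,133),125))
print("foot axis (visible bottom pt)",plane("scene",s(613,241),6))
print("spent nozzle scene",plane("scene",s(567,102),131),"top",plane("top",t(158,254),131))
c,d=plane("top",t(505,237),20),plane("top",t(757,205),20);print("base near",c,d,np.linalg.norm(c-d),ang(c,d))
c,d=plane("top",t(497,122),75),plane("top",t(745,88),75);print("hous front",c,d,np.linalg.norm(c-d),ang(c,d))
print("block top centre",plane("top",t(562,178),82))
print("saddles",plane("top",t(606,175),60),plane("top",t(654,170),60))
print("block scene", plane("scene",s(250,234),82))
print("yellow tip",tri(s(327,147),t(470,178)),"orange tip",tri(s(35,202),t(783,132)))
print("yellow hinge",plane("scene",s(297,203),104),"orange h",plane("scene",s(57,268),104))
E
```

```text
rack front [677.39  263.386   6.   ] [381.741 244.614   6.   ] 296.2438231930539 3.633038781578707
shelf front [673.393 317.356 188.   ] [380.722 302.316 188.   ] 293.05774651286936 2.941684759479361 [527.057 309.836 188.   ]
rackorigin from plate [523.229 353.799   6.   ] from shelf [524.143 355.744 188.   ]
fresh nozzle scene [594.264 322.795 131.   ] collar top [594.481 324.156 125.   ]
foot axis (visible bottom pt) [611.273 313.191   6.   ]
spent nozzle scene [463.772 318.024 131.   ] top [458.063 320.735 131.   ]
base near [475.795 -65.332  20.   ] [ 501.238 -362.009   20.   ] 297.76608525015223 94.90178502125364
hous front [601.585 -59.949  75.   ] [ 629.724 -347.652   75.   ] 289.0754255698471 95.58612008059147
block top centre [ 532.193 -129.983   82.   ]
saddles [ 537.321 -182.806   60.   ] [ 540.858 -238.342   60.   ]
block scene [ 537.566 -132.833   82.   ]
yellow tip (array([520.916, -25.884, 167.033]), np.float64(6.759863430353193)) orange tip (array([ 554.031, -360.342,  189.299]), np.float64(1.7063681288317765))
yellow hinge [527.084 -71.264 104.   ] orange h [ 556.23  -352.402  104.   ]
```

```bash
cat >> h.py <<'E'
YS=np.radians(5.3); O=np.array([540,-210.3,0])            # stove yaw, origin
sx=np.array([np.cos(YS),np.sin(YS),0]); sy=np.array([-np.sin(YS),np.cos(YS),0]); ez=np.array([0,0,1.])
FRESH=np.array([594.3,323.5,6])
def stove(x,y,z): return O+x*sx+y*sy+z*ez
def tool(t):   # tilt t deg: tool z leans towards stove +y, tool y along stove x
    t=np.radians(t); z=np.sin(t)*sy-np.cos(t)*ez
    return np.c_[np.cross(sx,z),sx,z]
def now():
    o=get_obs(); return np.array(o["ee_pos"]),Ro.from_euler("xyz",o["ee_rot"],degrees=True).as_matrix(),o
def plan(G,R1,n,off=5):
    "rows from here to grasp point G with tool rotation R1, straight line"
    p,R0,o=now(); q=np.array(G)+off*R1[:,2]; rv=Ro.from_matrix(R0.T@R1).as_rotvec()/n
    print("from",p,o["ee_rot"],"to",q,"t",round(o["time"],2))
    rows=[]
    for i in range(n):
        R=R0@Ro.from_rotvec(rv*i).as_matrix()
        rows.append(np.r_[R.T@((q-p)/n),rv])
    for r in rows: print(", ".join("%d"%round(v) if k<3 else "%.3f"%v for k,v in enumerate(r)))
def stat():
    p,R,o=now(); g=p-5*R[:,2]
    print("t",round(o["time"],2),"G",g,"stove",[(g-O)@sx,(g-O)@sy,g[2]],"rot",o["ee_rot"],"F",o["wrist_force"],"gap",round(o["finger_gap"],3),"pad",round(o["gripper_force"],1),"J",o["joint_positions"])
E
python3 - <<'E'
from h import *
plan([600,130,270],tool(20),20)
E
```

```text
from [ 192.699 -593.964  251.978] [-179.902    0.006   17.982] to [599.842 131.703 265.302] t 0.1
31, -28, -1, 0.012, 0.015, -0.067
32, -26, 0, 0.012, 0.015, -0.067
34, -24, 1, 0.012, 0.015, -0.067
36, -22, 2, 0.012, 0.015, -0.067
37, -19, 2, 0.012, 0.015, -0.067
38, -17, 3, 0.012, 0.015, -0.067
39, -14, 4, 0.012, 0.015, -0.067
40, -11, 5, 0.012, 0.015, -0.067
40, -9, 5, 0.012, 0.015, -0.067
41, -6, 6, 0.012, 0.015, -0.067
41, -3, 7, 0.012, 0.015, -0.067
41, 0, 7, 0.012, 0.015, -0.067
41, 3, 8, 0.012, 0.015, -0.067
40, 5, 8, 0.012, 0.015, -0.067
40, 8, 9, 0.012, 0.015, -0.067
39, 11, 9, 0.012, 0.015, -0.067
38, 14, 10, 0.012, 0.015, -0.067
37, 16, 10, 0.012, 0.015, -0.067
36, 19, 11, 0.012, 0.015, -0.067
34, 21, 11, 0.012, 0.015, -0.067
```

Emit:
apply_moves(motion=[31,-28,-1,0.012,0.015,-0.067,0,32,-26,0,0.012,0.015,-0.067,0,34,-24,1,0.012,0.015,-0.067,0,36,-22,2,0.012,0.015,-0.067,0,37,-19,2,0.012,0.015,-0.067,0,38,-17,3,0.012,0.015,-0.067,0,39,-14,4,0.012,0.015,-0.067,0,40,-11,5,0.012,0.015,-0.067,0,40,-9,5,0.012,0.015,-0.067,0,41,-6,6,0.012,0.015,-0.067,0])

```text
time: 1.35
ee_pos: [396.3, -229.4, 260.8]
ee_rot: [-176.3, -10.2, 56.3]
wrist_force: [0.9, 0.1, -0.5]
finger_gap: 0.999
gripper_force: 0.0
```

Emit:
apply_moves(motion=[41,-3,7,0.012,0.015,-0.067,0,41,0,7,0.012,0.015,-0.067,0,41,3,8,0.012,0.015,-0.067,0,40,5,8,0.012,0.015,-0.067,0,40,8,9,0.012,0.015,-0.067,0,39,11,9,0.012,0.015,-0.067,0,38,14,10,0.012,0.015,-0.067,0,37,16,10,0.012,0.015,-0.067,0,36,19,11,0.012,0.015,-0.067,0,34,21,11,0.012,0.015,-0.067,0])

```text
time: 2.6
ee_pos: [598.4, 134.3, 269.8]
ee_rot: [180.0, -20.4, 95.7]
wrist_force: [0.2, -0.1, -0.6]
finger_gap: 1.002
gripper_force: 0.0
```

```bash
python3 - <<'E'
from h import *
stat()
a=sy
plan(FRESH+49*ez-130*a,tool(53),8)
E
```

```text
t 2.6 G [598.557 132.578 274.515] stove [np.float64(89.9788496019199), np.float64(336.0029104145406), np.float64(274.514579007102)] rot [179.972 -20.379  95.741] F [ 0.176 -0.092 -0.642] gap 1.002 pad 0.0 J [ 15.36   42.942 -40.965  91.716   8.563  49.527 -15.776]
from [598.386 134.31  269.828] [179.972 -20.379  95.741] to [605.939 198.032  51.991] t 2.6
-2, 2, 28, -0.001, 0.071, 0.001
-4, 2, 28, -0.001, 0.071, 0.001
-6, 2, 28, -0.001, 0.071, 0.001
-8, 2, 27, -0.001, 0.071, 0.001
-10, 2, 27, -0.001, 0.071, 0.001
-12, 2, 26, -0.001, 0.071, 0.001
-14, 2, 25, -0.001, 0.071, 0.001
-15, 2, 24, -0.001, 0.071, 0.001
```

Emit:
apply_moves(motion=[-2,2,28,0,0.071,0.001,0,-4,2,28,0,0.071,0.001,0,-6,2,28,0,0.071,0.001,0,-8,2,27,0,0.071,0,0,-10,2,27,0,0.071,0,0,-12,2,26,0,0.071,0,0,-14,2,25,0,0.071,0,0,-15,2,24,0,0.071,0,0,0,0,0,0,0,0,0])

```text
time: 3.72
ee_pos: [605.8, 196.9, 47.1]
ee_rot: [-179.2, -52.9, 94.8]
wrist_force: [0.2, 0.3, -0.5]
finger_gap: 1.002
gripper_force: 0.0
```

```bash
python3 - <<'E'
from h import *
stat()
plan(FRESH+49*ez,tool(53),8)
im=get_image("scene")
cv2.imwrite("pics/s1.png",cv2.resize(im[120:250,240:420,::-1],None,fx=4,fy=4,interpolation=cv2.INTER_CUBIC))
E
```

```text
t 3.73 G [606.221 192.93   50.081] stove [np.float64(103.18436430043566), np.float64(395.3894104019211), np.float64(50.08050730068284)] rot [-179.22   -52.91    94.762] F [ 0.181  0.298 -0.5  ] gap 1.002 pad 0.0 J [ 28.007  79.497 -55.921  92.131   5.83   31.121   5.133]
from [605.822 196.899  47.065] [-179.22   -52.91    94.762] to [593.931 327.476  51.991] t 3.73
10, 0, 13, -0.001, 0.000, -0.001
10, 0, 13, -0.001, 0.000, -0.001
10, 0, 13, -0.001, 0.000, -0.001
10, 0, 13, -0.001, 0.000, -0.001
10, 0, 13, -0.001, 0.000, -0.001
10, 0, 13, -0.001, 0.000, -0.001
10, 0, 13, -0.001, 0.000, -0.001
10, 0, 13, -0.001, 0.000, -0.001
```

View pics/s1.png

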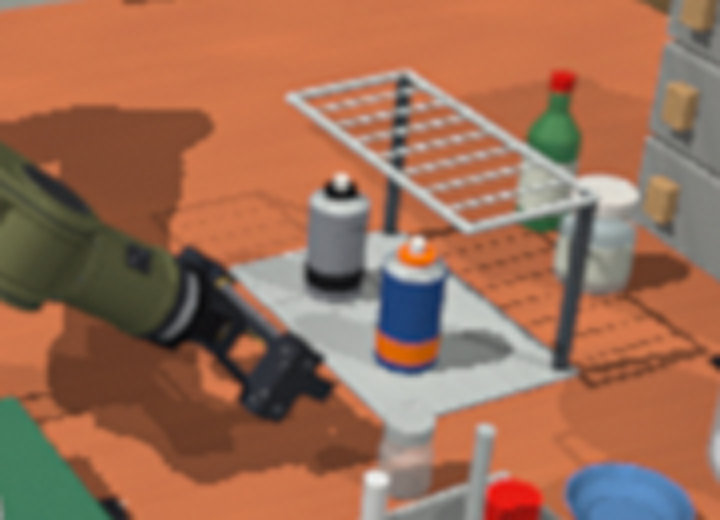

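The gripper, at crop (290,375), is low in front of the blue can at (410,305). The spent can at (337,240) stands clear of it. Sliding in.

Emit:
apply_moves(motion=[10,0,13,0,0,0,0,10,0,13,0,0,0,0,10,0,13,0,0,0,0,10,0,13,0,0,0,0,10,0,13,0,0,0,0,10,0,13,0,0,0,0,10,0,13,0,0,0,0,10,0,13,0,0,0,0,0,0,0,0,0,0,0])

```text
time: 4.9
ee_pos: [594.4, 330.8, 53.5]
ee_rot: [-180.0, -53.0, 95.6]
wrist_force: [-1.5, -0.1, -0.6]
finger_gap: 1.001
gripper_force: 0.0
```

```bash
python3 - <<'E'
from h import *
stat()
im=get_image("scene");im2=get_image("top")
a=cv2.resize(im[150:230,290:380,::-1],None,fx=6,fy=6,interpolation=cv2.INTER_CUBIC)
cv2.imwrite("pics/s2.png",a)
p,R,o=now();g=p-5*R[:,2]
print("proj G",(proj("scene",g)-[290,150])*6, "pads",[(proj("scene",g+k*44*R[:,1])-[290,150])*6 for k in(-1,1)])
E
```

```text
t 4.9 G [594.749 326.808  56.494] stove [np.float64(104.12813647713858), np.float64(529.7549341262694), np.float64(56.49409495782681)] rot [-179.971  -52.984   95.596] F [-1.506 -0.054 -0.634] gap 1.001 pad 0.0 J [ 16.009  78.647 -55.763  93.895   3.736  20.181  -0.305]
proj G [317.315 291.244] pads [array([274.84 , 257.592]), array([361.834, 326.515])]
```

View pics/s2.png

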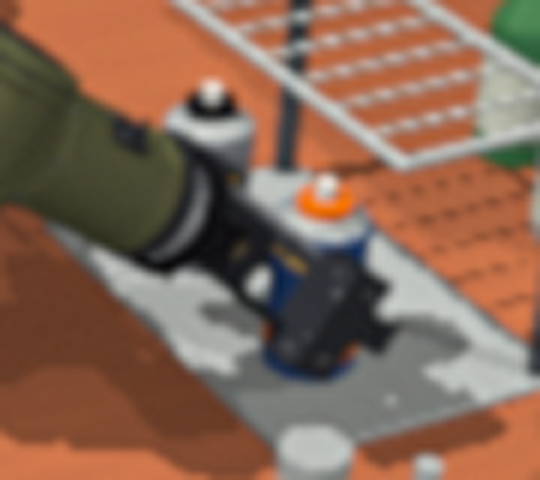

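The fingers straddle the can, whose nozzle is at crop (325,187). The spent can at (210,130) is untouched. Closing, with a small lift.

Emit:
apply_moves(motion=[0,0,0,0,0,0,1,0,0,0,0,0,0,1,0,0,0,0,0,0,1,0,0,0,0,0,0,1,0,0,0,0,0,0,1,0,0,0,0,0,0,1,0,0,0,0,0,0,1], grip_force=25)

```text
time: 5.88
ee_pos: [595.3, 328.8, 52.9]
ee_rot: [-180.0, -52.9, 95.4]
wrist_force: [-1.0, -0.9, 0.4]
finger_gap: 0.65
gripper_force: 25.0
```

```bash
python3 - <<'E'
from h import *
stat()
p,R,o=now()
g=p-5*R[:,2]
plan(g+14*ez,R,2)
E
```

```text
t 5.88 G [595.683 324.819  55.908] stove [np.float64(104.8737664352793), np.float64(527.6873148597921), np.float64(55.90813114475003)] rot [-179.961  -52.912   95.442] F [-1.02  -0.916  0.405] gap 0.65 pad 25.0 J [ 16.149  78.644 -55.691  93.875   3.747  20.198  -0.297]
from [595.301 328.789  52.893] [-179.961  -52.912   95.442] to [595.301 328.789  66.893] t 5.88
6, 0, -4, 0.000, 0.000, 0.000
6, 0, -4, 0.000, 0.000, 0.000
```

Emit:
apply_moves(motion=[6,0,-4,0,0,0,1,6,0,-4,0,0,0,1,-6,0,-8,0,0,0,1,-9,0,-12,0,0,0,1,-12,0,-16,0,0,0,1,-15,0,-20,0,0,0,1,-15,0,-20,0,0,0,1,-15,0,-20,0,0,0,1,-15,0,-20,0,0,0,1,-12,0,-16,0,0,0,1])

```text
time: 7.12
ee_pos: [611.6, 162.5, 67.3]
ee_rot: [-180.0, -52.9, 95.3]
wrist_force: [0.7, 0.1, -2.1]
finger_gap: 0.651
gripper_force: 25.0
```

```bash
python3 - <<'E'
from h import *
stat()
plan(stove(0,-15,190),tool(-37),18)
im=get_image("scene")
cv2.imwrite("pics/s3.png",cv2.resize(im[110:250,180:390,::-1],None,fx=3.5,fy=3.5,interpolation=cv2.INTER_CUBIC))
E
```

```text
t 7.12 G [611.934 158.497  70.35 ] stove [np.float64(105.69218327396399), np.float64(360.57539344794225), np.float64(70.35019082838882)] rot [-179.954  -52.862   95.287] F [ 0.737  0.056 -2.108] gap 0.651 pad 25.0 J [ 31.036  77.918 -56.667  91.286   5.793  34.991   5.901]
from [611.562 162.465  67.332] [-179.954  -52.862   95.287] to [ 541.664 -228.232  186.007] t 7.12
-8, -6, -21, -0.000, -0.087, 0.000
-9, -6, -20, -0.000, -0.087, 0.000
-11, -6, -19, -0.000, -0.087, 0.000
-13, -6, -18, -0.000, -0.087, 0.000
-14, -6, -17, -0.000, -0.087, 0.000
-16, -6, -16, -0.000, -0.087, 0.000
-17, -6, -14, -0.000, -0.087, 0.000
-18, -6, -13, -0.000, -0.087, 0.000
-19, -6, -11, -0.000, -0.087, 0.000
-20, -6, -9, -0.000, -0.087, 0.000
-21, -6, -8, -0.000, -0.087, 0.000
-21, -6, -6, -0.000, -0.087, 0.000
-22, -6, -4, -0.000, -0.087, 0.000
-22, -6, -2, -0.000, -0.087, 0.000
-22, -6, 0, -0.000, -0.087, 0.000
-22, -6, 2, -0.000, -0.087, 0.000
-22, -6, 4, -0.000, -0.087, 0.000
-22, -6, 6, -0.000, -0.087, 0.000
```

View pics/s3.png

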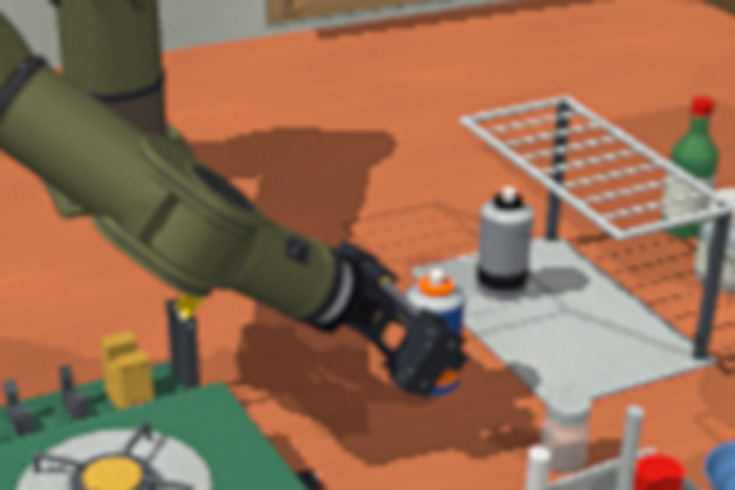

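The can is held clear of the rack at crop (436,320), and the spent can still stands at (505,240). The forearm is close to the yellow flap at (188,305), so I'll go straight up first.

Emit:
apply_moves(motion=[10,0,-8,0,0,0,1,20,0,-15,0,0,0,1,20,0,-15,0,0,0,1,20,0,-15,0,0,0,1,20,0,-15,0,0,0,1,20,0,-15,0,0,0,1,20,0,-15,0,0,0,1,20,0,-15,0,0,0,1,10,0,-8,0,0,0,1])

```text
time: 8.3
ee_pos: [611.4, 165.7, 270.8]
ee_rot: [179.9, -52.9, 95.6]
wrist_force: [-0.2, -0.5, -2.6]
finger_gap: 0.649
gripper_force: 25.0
```

```bash
python3 - <<'E'
from h import *
stat()
plan(stove(0,-15,240),tool(-37),19)
E
```

```text
t 8.3 G [611.727 161.684 273.773] stove [np.float64(105.78035740850657), np.float64(363.7683288522004), np.float64(273.7732813909938)] rot [179.854 -52.93   95.592] F [-0.168 -0.477 -2.611] gap 0.649 pad 25.0 J [ 33.04   61.296 -63.367  90.586  -1.636  45.881  -2.047]
from [611.351 165.656 270.759] [179.854 -52.93   95.592] to [ 541.664 -228.232  236.007] t 8.3
-14, -6, -15, 0.000, -0.083, 0.000
-15, -6, -14, 0.000, -0.083, 0.000
-16, -6, -13, 0.000, -0.083, 0.000
-17, -6, -11, 0.000, -0.083, 0.000
-18, -6, -10, 0.000, -0.083, 0.000
-19, -6, -8, 0.000, -0.083, 0.000
-19, -6, -7, 0.000, -0.083, 0.000
-20, -6, -5, 0.000, -0.083, 0.000
-20, -6, -4, 0.000, -0.083, 0.000
-20, -6, -2, 0.000, -0.083, 0.000
-20, -6, 0, 0.000, -0.083, 0.000
-20, -6, 2, 0.000, -0.083, 0.000
-20, -6, 3, 0.000, -0.083, 0.000
-20, -6, 5, 0.000, -0.083, 0.000
-19, -6, 6, 0.000, -0.083, 0.000
-19, -6, 8, 0.000, -0.083, 0.000
-18, -6, 10, 0.000, -0.083, 0.000
-17, -6, 11, 0.000, -0.083, 0.000
-16, -6, 12, 0.000, -0.083, 0.000
```

Emit:
apply_moves(motion=[-14,-6,-15,0,-0.083,0,1,-15,-6,-14,0,-0.083,0,1,-16,-6,-13,0,-0.083,0,1,-17,-6,-11,0,-0.083,0,1,-18,-6,-10,0,-0.083,0,1,-19,-6,-8,0,-0.083,0,1,-19,-6,-7,0,-0.083,0,1,-20,-6,-5,0,-0.083,0,1,-20,-6,-4,0,-0.083,0,1,-20,-6,-2,0,-0.083,0,1])

```text
time: 9.55
ee_pos: [570.2, -43.2, 250.8]
ee_rot: [-179.9, -5.3, 95.5]
wrist_force: [0.0, 0.1, -3.6]
finger_gap: 0.65
gripper_force: 25.0
```

Emit:
apply_moves(motion=[-20,-6,0,0,-0.083,0,1,-20,-6,2,0,-0.083,0,1,-20,-6,3,0,-0.083,0,1,-20,-6,5,0,-0.083,0,1,-19,-6,6,0,-0.083,0,1,-19,-6,8,0,-0.083,0,1,-18,-6,10,0,-0.083,0,1,-17,-6,11,0,-0.083,0,1,-16,-6,12,0,-0.083,0,1,0,0,0,0,0,0,1])

```text
time: 10.8
ee_pos: [533.5, -228.0, 233.9]
ee_rot: [-179.8, 37.3, 95.6]
wrist_force: [-1.0, 0.2, -2.4]
finger_gap: 0.648
gripper_force: 25.0
```

```bash
python3 - <<'E'
from h import *
stat()
p,R,o=now();g=p-5*R[:,2]
A=[]
for n in("scene","top"):
    im=get_image(n); np.save(f"pics/{n}4.npy",im); c=proj(n,g).astype(int)
    print(n,"G px",proj(n,g),"expect nozzle",proj(n,g+76*sy),"foot",proj(n,g-49*sy),"crop org",c-[55,45])
    A.append(cv2.resize(im[c[1]-45:c[1]+45,c[0]-55:c[0]+55,::-1],None,fx=6,fy=6,interpolation=cv2.INTER_CUBIC)[:, :])
    hsv=cv2.cvtColor(im,cv2.COLOR_RGB2HSV)
    for nm,lo,hi in(("blue",(105,130,40),(125,255,255)),("orange",(5,215,180),(14,255,255))):
        m=cv2.inRange(hsv,np.array(lo),np.array(hi));k=np.zeros_like(m);s=np.s_[c[1]-45:c[1]+45,c[0]-45:c[0]+55];k[s]=m[s]
        nn,l,st,ce=cv2.connectedComponentsWithStats(k)
        print(nm,[(st[i].tolist(),ce[i].round(1).tolist()) for i in range(1,nn) if st[i,4]>5])
cv2.imwrite("pics/c4.png",cv2.resize(np.vstack(A),None,fx=.55,fy=.55))
E
```

```text
t 10.8 G [ 533.183 -224.936  237.871] stove [np.float64(-8.13937151771476), np.float64(-13.94374628157677), np.float64(237.87114570513435)] rot [-179.778   37.325   95.632] F [-0.965  0.21  -2.421] gap 0.648 pad 25.0 J [  4.126  38.818  -7.829 112.858  64.232  48.17  -49.406]
scene G px [183.114 174.153] expect nozzle [206.302 168.867] foot [167.609 177.688] crop org [128 129]
blue [([178, 164, 12, 15, 95], [183.1, 169.1]), ([166, 169, 7, 17, 71], [168.7, 177.0]), ([189, 172, 12, 9, 55], [195.0, 176.3])]
orange [([173, 174, 7, 7, 25], [176.0, 177.4]), ([140, 200, 6, 5, 12], [142.6, 201.6])]
top G px [314.62  200.656] expect nozzle [294.53  203.326] foot [327.547 198.938] crop org [259 155]
blue []
orange []
```

View pics/c4.png

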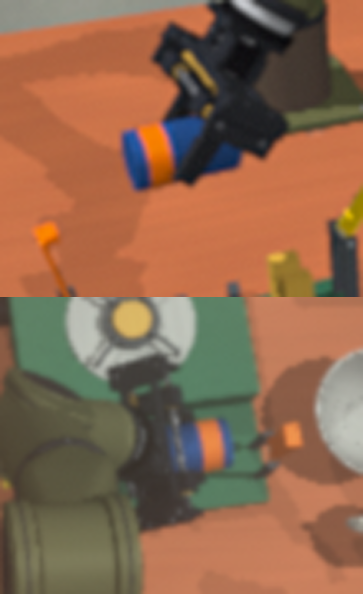

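The can lies level in the grip, foot at top pixel (329,199) where about (329,199) was expected, nozzle towards the block. Lowering to just above the saddles.

```bash
sed -i 's/"%d"%round(v)/"%.1f"%v/' h.py; python3 - <<'E'
from h import *
plan(stove(0,-7,100),tool(-37),8)
E
```

```text
from [ 534.779 -227.69   234.72 ] [179.985  37.267  95.502] to [ 540.925 -220.266   96.007] t 10.9
11.2, 0.9, 13.3, 0.000, 0.001, 0.000
11.2, 0.9, 13.3, 0.000, 0.001, 0.000
11.2, 0.9, 13.3, 0.000, 0.001, 0.000
11.2, 0.9, 13.3, 0.000, 0.001, 0.000
11.1, 0.9, 13.3, 0.000, 0.001, 0.000
11.1, 0.9, 13.3, 0.000, 0.001, 0.000
11.1, 0.9, 13.3, 0.000, 0.001, 0.000
11.1, 0.9, 13.3, 0.000, 0.001, 0.000
```

Emit:
apply_moves(motion=[11,1,13,0,0,0,1,11,1,13,0,0,0,1,11,1,13,0,0,0,1,11,1,13,0,0,0,1,11,1,13,0,0,0,1,11,1,13,0,0,0,1,11,1,13,0,0,0,1,11,1,13,0,0,0,1,0,0,0,0,0,0,1,0,0,0,0,0,0,1])

```text
time: 12.15
ee_pos: [542.2, -221.5, 99.6]
ee_rot: [179.9, 37.4, 95.4]
wrist_force: [0.1, 0.6, -2.2]
finger_gap: 0.652
gripper_force: 25.0
```

```bash
python3 - <<'E'
from h import *
stat()
plan(stove(0,-7,84),tool(-37),6)
im=get_image("scene")
cv2.imwrite("pics/s5.png",cv2.resize(im[160:240,140:270,::-1],None,fx=6,fy=6,interpolation=cv2.INTER_CUBIC))
p,R,o=now();g=p-5*R[:,2]
f=lambda q:(proj("scene",q)-[140,160])*6
print("nozzle",f(g+75*sy),"foot",f(g-50*sy),"blockface",f(stove(0,65,82)),"yhinge",f(stove(0,140,104)),"ohinge",f(stove(0,-140,104)))
E
```

```text
t 12.15 G [ 541.895 -218.514  103.554] stove [np.float64(1.1278134019733714), np.float64(-8.354238194405355), np.float64(103.55405426940342)] rot [179.915  37.401  95.391] F [ 0.134  0.551 -2.169] gap 0.652 pad 25.0 J [  1.087  53.084  -4.166 114.697  79.659  41.429 -71.021]
from [ 542.187 -221.537   99.582] [179.915  37.401  95.391] to [ 540.925 -220.266   80.007] t 12.15
2.2, -0.2, 2.5, 0.000, 0.001, 0.000
2.2, -0.2, 2.5, 0.000, 0.001, 0.000
2.2, -0.2, 2.5, 0.000, 0.001, 0.000
2.2, -0.2, 2.5, 0.000, 0.001, 0.000
2.2, -0.2, 2.5, 0.000, 0.001, 0.000
2.2, -0.2, 2.5, 0.000, 0.001, 0.000
nozzle [431.867 271.473] foot [212.565 329.444] blockface [431.641 303.572] yhinge [553.11  237.878] ohinge [ 60.384 368.002]
```

View pics/s5.png

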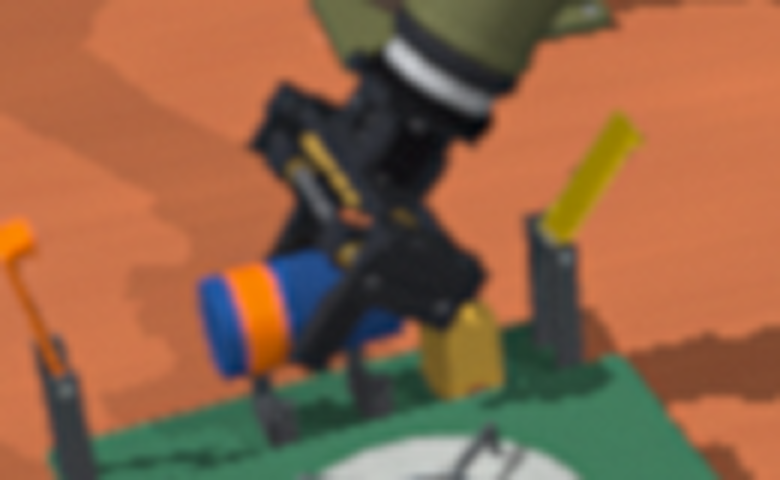

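The can hovers over the saddles at crop (270,410) and (370,385), the nozzle end beside the block at (465,350). Both hinges match the prediction. Lowering slowly.

Emit:
apply_moves(motion=[2.2,-0.2,2.5,0,0,0,1,2.2,-0.2,2.5,0,0,0,1,2.2,-0.2,2.5,0,0,0,1,2.2,-0.2,2.5,0,0,0,1,2.2,-0.2,2.5,0,0,0,1,2.2,-0.2,2.5,0,0,0,1,0,0,0,0,0,0,1])

```text
time: 13.08
ee_pos: [540.7, -220.5, 79.1]
ee_rot: [180.0, 37.5, 95.5]
wrist_force: [0.9, 0.5, -0.9]
finger_gap: 0.65
gripper_force: 25.0
```

```bash
python3 - <<'E'
from h import *
stat()
plan(stove(0,-7,80),tool(-37),4)
E
```

```text
t 13.07 G [ 540.396 -217.458   83.032] stove [np.float64(-0.2668109834293313), np.float64(-7.164117099841553), np.float64(83.03170610365613)] rot [179.982  37.461  95.471] F [ 0.854  0.549 -0.933] gap 0.65 pad 25.0 J [  0.727  55.328  -3.805 114.899  82.344  40.917 -74.604]
from [ 540.688 -220.485   79.063] [179.982  37.461  95.471] to [ 540.925 -220.266   76.007] t 13.07
0.5, 0.1, 0.6, 0.001, 0.002, 0.001
0.5, 0.1, 0.6, 0.001, 0.002, 0.001
0.5, 0.1, 0.6, 0.001, 0.002, 0.001
0.5, 0.1, 0.6, 0.001, 0.002, 0.001
```

Emit:
apply_moves(motion=[0.6,0.1,0.8,0,0.002,0,1,0.6,0.1,0.8,0,0.002,0,1,0.6,0,0.8,0,0.002,0,1,0,0,0,0,0,0,1])

```text
time: 13.58
ee_pos: [541.6, -220.7, 77.7]
ee_rot: [179.8, 37.2, 95.4]
wrist_force: [1.1, 3.9, 11.2]
finger_gap: 0.65
gripper_force: 25.0
```

Emit:
apply_moves(motion=[-0.4,0,-0.6,0,0,0,1,1.2,0,-0.9,0,0,0,1,1.2,0,-0.9,0,0,0,1,1.2,0,-0.9,0,0,0,1,0,0,0,0,0,0,1])

```text
time: 14.2
ee_pos: [541.3, -217.4, 77.8]
ee_rot: [179.8, 37.3, 95.3]
wrist_force: [5.2, -2.9, 4.3]
finger_gap: 0.65
gripper_force: 25.0
```

```bash
python3 - <<'E'
from h import *
stat()
E
```

```text
t 14.2 G [ 540.999 -214.427   81.794] stove [np.float64(0.6139600829366125), np.float64(-4.201527289417886), np.float64(81.7935153188077)] rot [179.847  37.294  95.326] F [ 5.229 -2.872  4.297] gap 0.65 pad 25.0 J [  0.559  55.41   -3.944 114.841  82.19   40.894 -74.803]
```

Emit:
apply_moves(motion=[0.9,0.3,-0.6,0,0,0,1,0.9,0.3,-0.6,0,0,0,1,0.9,0.3,-0.6,0,0,0,1,0,0,0,0,0,0,1])

```text
time: 14.7
ee_pos: [541.2, -214.9, 77.8]
ee_rot: [179.9, 37.4, 95.3]
wrist_force: [3.7, -4.0, 4.5]
finger_gap: 0.654
gripper_force: 25.0
```

Emit:
apply_moves(motion=[0.8,0.1,-0.6,0,0,0,1,0.8,0.1,-0.6,0,0,0,1,0,0,0,0,0,0,1])

```text
time: 15.08
ee_pos: [541.1, -213.5, 77.8]
ee_rot: [179.9, 37.4, 95.3]
wrist_force: [4.5, -5.5, 2.4]
finger_gap: 0.649
gripper_force: 25.0
```

Emit:
apply_moves(motion=[0.8,0,-0.6,0,0,0,1,0.8,0,-0.6,0,0,0,1,0,0,0,0,0,0,1])

```text
time: 15.45
ee_pos: [540.9, -213.3, 78.1]
ee_rot: [179.9, 37.6, 95.2]
wrist_force: [5.7, -10.0, -0.4]
finger_gap: 0.65
gripper_force: 25.0
```

Emit:
apply_moves(motion=[0.8,0,-0.6,0,0,0,1,0.4,0,-0.3,0,0,0,1,0,0,0,0,0,0,1])

```text
time: 15.82
ee_pos: [540.7, -213.3, 78.5]
ee_rot: [179.9, 37.7, 95.1]
wrist_force: [5.6, -12.9, -2.3]
finger_gap: 0.65
gripper_force: 25.0
```

```bash
python3 - <<'E'
from h import *
stat()
p,R,o=now();g=p-5*R[:,2]
im=get_image("scene")
cv2.imwrite("pics/s6.png",cv2.resize(im[170:240,150:260,::-1],None,fx=7,fy=7,interpolation=cv2.INTER_CUBIC))
f=lambda q:(proj("scene",q)-[150,170])*7
print("nozzle",f(g+75*sy),"foot",f(g-50*sy),"seat foot",f(stove(0,-49,80)),"blockface",f(stove(0,65,82)))
E
```

```text
t 15.82 G [ 540.385 -210.257   82.42 ] stove [np.float64(0.3870912101801949), np.float64(0.007685284450843219), np.float64(82.42012425426636)] rot [179.917  37.699  95.066] F [  5.607 -12.931  -2.275] gap 0.65 pad 25.0 J [ -0.106  55.489  -3.931 114.812  81.487  41.434 -75.03 ]
nozzle [453.355 278.569] foot [201.083 346.546] seat foot [203.561 349.803] blockface [433.581 284.167]
```

View pics/s6.png

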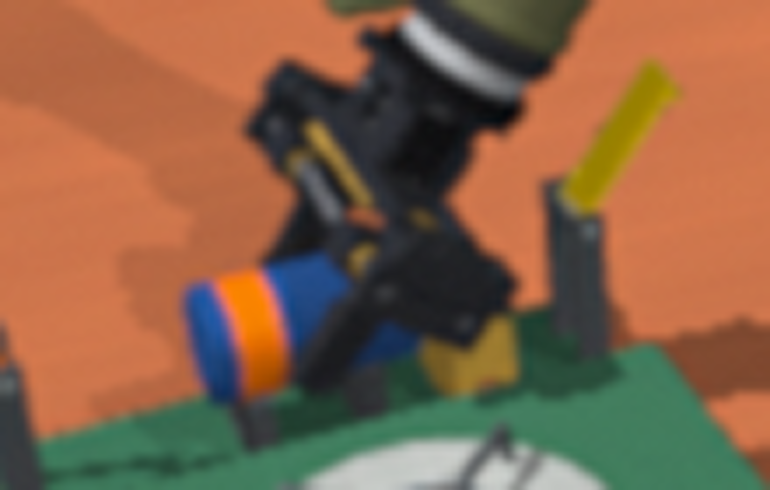

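The can lies in the saddles with its foot at crop (205,345), where (203,350) is predicted for home. Position has stalled at stove y 0.0 while the force grows, so it is against the block. Relaxing the push and opening.

Emit:
apply_moves(motion=[-1,0,2,0,0,0,1,0,0,0,0,0,0,1,0,0,0,0,0,0,0.5,0,0,0,0,0,0,0.2,0,0,0,0,0,0,0,0,0,0,0,0,0,0,0,0,0,0,0,0,0])

```text
time: 16.75
ee_pos: [540.2, -208.7, 75.2]
ee_rot: [-179.9, 37.1, 95.5]
wrist_force: [0.0, -0.0, 0.2]
finger_gap: 1.003
gripper_force: 0.0
```

```bash
python3 - <<'E'
from h import *
stat()
im=get_image("scene");hsv=cv2.cvtColor(im,cv2.COLOR_RGB2HSV);im0=np.load("pics/scene0.npy")
def blob(lo,hi,x0,y0,x1,y1):
    m=cv2.inRange(hsv,np.array(lo),np.array(hi));k=np.zeros_like(m);k[y0:y1,x0:x1]=m[y0:y1,x0:x1]
    n,l,st,ce=cv2.connectedComponentsWithStats(k);return [(st[i].tolist(),ce[i].round(1).tolist()) for i in range(1,n) if st[i,4]>5]
print("orange",blob((5,215,150),(14,255,255),130,170,260,250)); print("blue",blob((105,130,40),(125,255,255),130,170,260,250))
for nm,q in(("foot left",stove(0,-49,80)),("band?",stove(0,-36,80)),("foot top",stove(0,-49,109)),("foot bot",stove(0,-49,51))): print(nm,proj("scene",q))
E
```

```text
t 16.75 G [ 539.943 -205.687   79.204] stove [np.float64(0.36935623704188475), np.float64(4.5987424571496485), np.float64(79.204251831267)] rot [-179.933   37.054   95.525] F [ 0.037 -0.034  0.16 ] gap 1.003 pad 0.0 J [ -0.081  55.593  -4.3   114.953  81.629  41.072 -75.057]
orange [([141, 197, 4, 9, 16], [142.5, 201.2]), ([185, 218, 5, 8, 30], [187.2, 221.5])]
blue [([188, 206, 14, 18, 144], [194.6, 213.3]), ([177, 212, 7, 16, 62], [179.9, 219.4])]
foot left [179.08  219.972]
band? [182.938 218.93 ]
foot top [177.981 212.633]
foot bot [180.154 227.142]
```

Emit:
apply_moves(motion=[0,0,-5,0,0,0,0,0,0,-10,0,0,0,0,0,0,-20,0,0,0,0,0,0,-25,0,0,0,0,0,0,-30,0,0,0,0,0,0,-30,0,0,0,1,0,0,-30,0,0,0,1,0,0,-30,0,0,0,1])

```text
time: 17.8
ee_pos: [529.9, -99.8, 220.4]
ee_rot: [-180.0, 37.1, 95.5]
wrist_force: [-0.0, -0.3, 0.8]
finger_gap: 0.686
gripper_force: 0.0
```

```bash
python3 - <<'E'
from h import *
stat()
plan(stove(0,226,255),tool(0),8,0)
im=get_image("scene");hsv=cv2.cvtColor(im,cv2.COLOR_RGB2HSV)
def blob(lo,hi,x0,y0,x1,y1):
    m=cv2.inRange(hsv,np.array(lo),np.array(hi));k=np.zeros_like(m);k[y0:y1,x0:x1]=m[y0:y1,x0:x1]
    n,l,st,ce=cv2.connectedComponentsWithStats(k);return [(st[i].tolist(),ce[i].round(1).tolist()) for i in range(1,n) if st[i,4]>5]
print("orange",blob((5,215,150),(14,255,255),130,170,260,250)); print("blue",blob((105,130,40),(125,255,255),130,170,260,250));print("yel",blob((22,150,90),(33,255,255),200,160,270,230))
for nm,q in(("foot top",stove(0,-49,109)),("shoulder top",stove(0,51,109)),("collar top",stove(0,65,97)),("seat",stove(0,0,80)),("yel tip 2.2",stove(0,188,170))): print(nm,proj("scene",q))
E
```

```text
t 17.8 G [529.563 -96.845 224.43 ] stove [np.float64(0.08782534776802313), np.float64(113.93363888776854), np.float64(224.43014628201195)] rot [-179.991   37.059   95.506] F [-0.006 -0.313  0.758] gap 0.686 pad 0.0 J [ -7.849  40.276 -11.26  112.987  57.931  54.232 -58.102]
from [529.852 -99.845 220.44 ] [-179.991   37.059   95.506] to [519.124  14.734 255.   ] t 17.8
8.9, 0.0, -12.1, 0.000, 0.081, 0.000
9.8, 0.0, -11.4, 0.000, 0.081, 0.000
10.7, 0.0, -10.5, 0.000, 0.081, 0.000
11.5, 0.0, -9.6, 0.000, 0.081, 0.000
12.3, 0.0, -8.7, 0.000, 0.081, 0.000
12.9, 0.0, -7.6, 0.000, 0.081, 0.000
13.5, 0.0, -6.6, 0.000, 0.081, 0.000
14.0, -0.0, -5.5, 0.000, 0.081, 0.000
orange [([141, 197, 4, 8, 15], [142.5, 200.6]), ([185, 218, 5, 8, 29], [187.2, 221.3])]
blue [([189, 205, 21, 19, 277], [199.3, 214.0]), ([177, 212, 7, 16, 60], [180.0, 219.4])]
yel [([230, 179, 17, 22, 133], [237.8, 189.4])]
foot top [177.981 212.633]
shoulder top [207.318 204.922]
collar top [211.585 206.88 ]
seat [193.477 216.085]
yel tip 2.2 [244.339 179.612]
```

Emit:
apply_moves(motion=[9,0,-12,0,0.081,0,1,10,0,-11,0,0.081,0,1,11,0,-10,0,0.081,0,1,11,0,-10,0,0.081,0,1,12,0,-9,0,0.081,0,1,13,0,-8,0,0.081,0,1,14,0,-7,0,0.081,0,1,14,0,-5,0,0.081,0,1,0,0,0,0,0,0,1])

```text
time: 18.98
ee_pos: [519.0, 12.8, 253.7]
ee_rot: [-180.0, -0.0, 95.4]
wrist_force: [0.4, -0.8, -0.7]
finger_gap: 0.005
gripper_force: 0.0
```

```bash
python3 - <<'E'
from h import *
stat()
plan(stove(0,226,154),tool(0),5,0)
E
```

```text
t 18.98 G [519.047  12.771 258.692] stove [np.float64(-0.2586382859761744), np.float64(224.05240805387507), np.float64(258.6915157158689)] rot [-179.984   -0.002   95.372] F [ 0.387 -0.792 -0.728] gap 0.005 pad 0.0 J [ 14.596  34.372 -34.037 107.051  25.849  46.438 -27.638]
from [519.045  12.771 253.692] [-179.984   -0.002   95.372] to [519.124  14.734 154.   ] t 18.98
0.4, 0.1, 19.9, -0.000, -0.000, 0.000
0.4, 0.1, 19.9, -0.000, -0.000, 0.000
0.4, 0.1, 19.9, -0.000, -0.000, 0.000
0.4, 0.1, 19.9, -0.000, -0.000, 0.000
0.4, 0.1, 19.9, -0.000, -0.000, 0.000
```

Emit:
apply_moves(motion=[0,0,20,0,0,0,1,0,0,20,0,0,0,1,0,0,20,0,0,0,1,0,0,20,0,0,0,1,0,0,20,0,0,0,1,0,0,0,0,0,0,1,-10,0,0,0,0,0,1,-10,0,0,0,0,0,1,-10,0,0,0,0,0,1,-10,0,0,0,0,0,1])

```text
time: 20.23
ee_pos: [523.3, -26.7, 154.0]
ee_rot: [180.0, -0.0, 95.4]
wrist_force: [-0.1, 1.5, 0.4]
finger_gap: 0.007
gripper_force: 0.6
```

```bash
cat >> h.py <<'E'
def blob(n,lo,hi,x0,y0,x1,y1):
    hsv=cv2.cvtColor(get_image(n),cv2.COLOR_RGB2HSV);m=cv2.inRange(hsv,np.array(lo),np.array(hi));k=np.zeros_like(m);k[y0:y1,x0:x1]=m[y0:y1,x0:x1]
    c,l,st,ce=cv2.connectedComponentsWithStats(k);return [(st[i].tolist(),ce[i].round(1).tolist()) for i in range(1,c) if st[i,4]>5]
def yel(): print("yel",blob("scene",(22,150,90),(33,255,255),195,160,270,230))
def ora(): print("orange",blob("scene",(5,215,150),(14,255,255),125,170,260,250),"blue",blob("scene",(105,130,40),(125,255,255),130,170,260,250))
E
python3 - <<'E'
from h import *
stat();yel();ora()
for a in(0,.5,1,1.57,2.1): print(a,proj("scene",stove(0,140-82*np.cos(a),104+82*np.sin(a))))
E
```

```text
t 20.23 G [523.336 -26.716 159.044] stove [np.float64(0.3654745269076963), np.float64(184.33831302306783), np.float64(159.04359702177987)] rot [179.959  -0.045  95.449] F [-0.082  1.468  0.394] gap 0.007 pad 0.6 J [ 14.688  42.723 -27.811 111.8    34.545  33.843 -30.791]
yel [([230, 177, 13, 24, 121], [235.8, 187.8])]
orange [([140, 197, 5, 8, 17], [142.3, 200.8]), ([185, 218, 5, 8, 32], [187.2, 221.4])] blue [([189, 205, 21, 19, 281], [199.3, 213.9]), ([177, 212, 7, 16, 59], [179.9, 219.4])]
0 [209.436 205.654]
0.5 [211.332 194.906]
1 [218.571 185.181]
1.57 [230.854 178.685]
2.1 [242.487 178.816]
```

Emit:
apply_moves(motion=[-10,0,0,0,0,0,1,-10,0,0,0,0,0,1,-10,0,0,0,0,0,1,-10,0,0,0,0,0,1,-10,0,0,0,0,0,1,-8,0,0,0,0,0,1,-7,0,1,0,0,0,1,-8,0,5,0,0,0,1,-7,0,5,0,0,0,1,0,0,0,0,0,0,1])

```text
time: 21.62
ee_pos: [530.3, -106.8, 141.9]
ee_rot: [-179.9, 0.0, 95.4]
wrist_force: [-0.7, -0.6, -0.6]
finger_gap: 0.003
gripper_force: 0.0
```

```bash
python3 - <<'E'
from h import *
stat();yel();ora()
E
```

```text
t 21.62 G [ 530.269 -106.777  146.939] stove [np.float64(-0.1269947142501743), np.float64(103.97920624221416), np.float64(146.9388611689052)] rot [-179.914    0.002   95.391] F [-0.728 -0.553 -0.585] gap 0.003 pad 0.0 J [ 23.249  44.905 -28.267 109.267  35.751  34.932 -22.789]
yel [([209, 194, 23, 8, 86], [220.2, 197.8])]
orange [([140, 197, 5, 9, 17], [142.3, 200.8]), ([185, 215, 5, 11, 35], [187.3, 220.7])] blue [([189, 205, 21, 19, 276], [199.3, 214.0]), ([177, 212, 7, 16, 60], [180.0, 219.4])]
```

Emit:
apply_moves(motion=[-5,0,5,0,0,0,1,-5,0,5,0,0,0,1,-4,0,4,0,0,0,1,-4,0,4,0,0,0,1,0,0,1.5,0,0,0,1,0,0,1,0,0,0,1,0,0,0,0,0,0,1])

```text
time: 22.65
ee_pos: [532.3, -123.4, 122.0]
ee_rot: [-180.0, -0.0, 95.5]
wrist_force: [-0.1, -1.0, -0.1]
finger_gap: 0.006
gripper_force: 0.0
```

```bash
python3 - <<'E'
from h import *
stat();yel();ora()
E
```

```text
t 22.65 G [ 532.297 -123.39   127.043] stove [np.float64(0.35817948600735305), np.float64(87.24963448737391), np.float64(127.04267252130451)] rot [-179.981   -0.042   95.48 ] F [-0.077 -1.032 -0.074] gap 0.006 pad 0.0 J [ 24.201  46.915 -27.097 109.018  37.393  33.147 -22.21 ]
yel [([208, 197, 24, 11, 118], [220.0, 202.4])]
orange [([140, 200, 6, 5, 14], [142.5, 201.9]), ([185, 218, 5, 8, 31], [187.3, 221.1])] blue [([189, 205, 21, 19, 277], [199.3, 214.0]), ([177, 212, 7, 16, 61], [180.0, 219.4])]
```

Pressing the last millimetres until a firm stop.

Emit:
apply_moves(motion=[0,0,1,0,0,0,1,0,0,1,0,0,0,1,0,0,0,0,0,0,1])

```text
time: 23.18
ee_pos: [532.5, -123.5, 120.8]
ee_rot: [180.0, -0.0, 95.5]
wrist_force: [-1.5, -0.7, 7.5]
finger_gap: 0.001
gripper_force: 3.7
```

Emit:
apply_moves(motion=[0,0,1,0,0,0,1,0,0,0,0,0,0,1])

```text
time: 23.42
ee_pos: [532.5, -123.4, 120.6]
ee_rot: [180.0, 0.0, 95.5]
wrist_force: [-3.3, -0.3, 14.9]
finger_gap: 0.004
gripper_force: 7.3
```

Emit:
apply_moves(motion=[0,0,-8,0,0,0,1,0,0,-30,0,0,0,1,0,0,-40,0,0,0,1,0,0,-40,0,0,0,1,-30,0,-15,0,0,0,1,-50,0,0,0,0,0,1,-50,0,0,0,0,0,1,-50,0,0,0,0,0,1,-50,0,0,0,0,0,1,-40,0,0,0,0,0,1])

```text
time: 24.68
ee_pos: [557.4, -395.0, 251.6]
ee_rot: [-179.9, -0.0, 95.4]
wrist_force: [0.2, 0.6, -0.4]
finger_gap: 0.003
gripper_force: 0.0
```

```bash
python3 - <<'E'
from h import *
stat();yel();ora()
plan(stove(0,-210,153),tool(0),8,0)
for a in(0,.5,1,1.57,1.8,2): print(a,proj("scene",stove(0,-140+85*np.cos(a),104+85*np.sin(a))))
E
```

```text
t 24.68 G [ 557.442 -394.958  256.554] stove [np.float64(0.3107005936565326), np.float64(-185.47941109528534), np.float64(256.5540853255284)] rot [-179.95    -0.023   95.367] F [ 0.195  0.647 -0.36 ] gap 0.003 pad 0.0 J [ 48.446  47.527 -35.635  77.659  28.603  63.867  14.452]
yel [([208, 197, 24, 11, 136], [219.7, 202.4])]
orange [([139, 197, 6, 9, 31], [141.6, 200.2]), ([182, 210, 8, 16, 73], [186.1, 217.1])] blue [([189, 205, 21, 19, 275], [199.3, 214.2]), ([177, 212, 7, 16, 60], [180.1, 219.6])]
from [ 556.96  -395.091  250.959] [-179.929   -0.019   95.192] to [ 559.398 -419.402  153.   ] t 24.82
-3.1, 0.0, 12.2, -0.000, -0.000, -0.000
-3.1, 0.0, 12.2, -0.000, -0.000, -0.000
-3.1, 0.0, 12.2, -0.000, -0.000, -0.000
-3.1, 0.0, 12.2, -0.000, -0.000, -0.000
-3.1, 0.0, 12.2, -0.000, -0.000, -0.000
-3.1, 0.0, 12.2, -0.000, -0.000, -0.000
-3.1, 0.0, 12.2, -0.000, -0.000, -0.000
-3.1, 0.0, 12.2, -0.000, -0.000, -0.000
0 [176.363 214.388]
0.5 [171.538 204.627]
1 [161.166 198.617]
1.57 [145.604 198.54 ]
1.8 [139.301 200.718]
2 [134.25  203.553]
```

Emit:
apply_moves(motion=[-25,0,0,0,0,0,1,0,0,20,0,0,0,1,0,0,26,0,0,0,1,0,0,26,0,0,0,1,0,0,26,0,0,0,1,5,0,0,0,0,0,1,10,0,0,0,0,0,1,10,0,0,0,0,0,1,10,0,0,0,0,0,1,10,0,0,0,0,0,1])

```text
time: 26.08
ee_pos: [556.4, -371.9, 154.6]
ee_rot: [180.0, 0.0, 95.5]
wrist_force: [1.0, -0.7, 1.1]
finger_gap: 0.005
gripper_force: 0.3
```

```bash
python3 - <<'E'
from h import *
stat();ora()
E
```

```text
t 26.07 G [ 556.386 -371.941  159.566] stove [np.float64(1.385016792902534), np.float64(-162.4631631356748), np.float64(159.56645222872103)] rot [179.967   0.017  95.471] F [ 0.967 -0.676  1.079] gap 0.005 pad 0.3 J [ 46.229  52.401 -32.772  85.499  33.01   51.921   8.44 ]
orange [([182, 210, 8, 16, 74], [186.1, 217.1])] blue [([189, 205, 21, 20, 274], [199.2, 214.2]), ([177, 212, 7, 16, 56], [180.2, 219.5])]
```

Emit:
apply_moves(motion=[9,0,0,0,0,0,1,9,0,0,0,0,0,1,9,0,0,0,0,0,1,8,0,0,0,0,0,1,8,0,1,0,0,0,1,8,0,5,0,0,0,1,7,0,5,0,0,0,1,0,0,0,0,0,0,1])

```text
time: 27.18
ee_pos: [550.3, -313.4, 142.3]
ee_rot: [-179.9, -0.1, 95.5]
wrist_force: [-0.4, -0.2, 0.1]
finger_gap: 0.004
gripper_force: 0.0
```

```bash
python3 - <<'E'
from h import *
stat();ora()
E
```

```text
t 27.18 G [ 550.318 -313.367  147.29 ] stove [np.float64(0.7535428742419762), np.float64(-103.57953202537195), np.float64(147.29020933301175)] rot [-179.917   -0.12    95.55 ] F [-0.432 -0.24   0.127] gap 0.004 pad 0.0 J [ 42.338  50.831 -31.671  92.681  33.99   46.563   1.67 ]
orange [([153, 207, 22, 15, 56], [165.0, 211.9]), ([182, 210, 8, 16, 71], [186.1, 217.0])] blue [([189, 206, 21, 18, 273], [199.3, 214.3]), ([177, 212, 7, 16, 57], [180.1, 219.5])]
```

Emit:
apply_moves(motion=[5,0,5,0,0,0,1,5,0,5,0,0,0,1,4,0,4,0,0,0,1,4,0,4,0,0,0,1,0,0,1.5,0,0,0,1,0,0,1,0,0,0,1,0,0,0,0,0,0,1])

```text
time: 28.15
ee_pos: [548.9, -296.9, 122.4]
ee_rot: [-180.0, -0.0, 95.5]
wrist_force: [-0.7, 0.3, 0.6]
finger_gap: 0.007
gripper_force: 0.0
```

Emit:
apply_moves(motion=[0,0,1,0,0,0,1,0,0,1,0,0,0,1,0,0,0,0,0,0,1])

```text
time: 28.52
ee_pos: [549.0, -296.9, 120.9]
ee_rot: [-180.0, -0.0, 95.5]
wrist_force: [-1.8, 0.4, 5.1]
finger_gap: 0.004
gripper_force: 2.3
```

```bash
python3 - <<'E'
from h import *
stat();ora()
E
```

```text
t 28.52 G [ 548.962 -296.917  125.942] stove [np.float64(0.9224632726408348), np.float64(-87.07434331734426), np.float64(125.94232397758141)] rot [-179.995   -0.008   95.454] F [-1.817  0.434  5.091] gap 0.004 pad 2.3 J [ 40.515  51.743 -30.283  95.17   35.468  43.024  -1.425]
orange [([182, 210, 8, 16, 73], [186.0, 216.9]), ([168, 213, 8, 7, 28], [172.5, 215.8]), ([150, 216, 16, 7, 51], [157.8, 218.9])] blue [([189, 206, 21, 18, 271], [199.2, 214.3]), ([177, 210, 7, 18, 59], [180.0, 218.9])]
```

Firm at the same 120.8 mm as the yellow one. One more press, then retreat.

Emit:
apply_moves(motion=[0,0,1.2,0,0,0,1,0,0,0,0,0,0,1])

```text
time: 28.88
ee_pos: [549.0, -296.9, 120.8]
ee_rot: [180.0, 0.0, 95.5]
wrist_force: [-4.0, 1.5, 12.4]
finger_gap: 0.002
gripper_force: 6.3
```

Emit:
apply_moves(motion=[0,0,-6,0,0,0,1,0,0,-25,0,0,0,1,0,0,-35,0,0,0,1,0,0,-35,0,0,0,1,0,0,-35,0,0,0,1,-20,0,-20,0,0,0,1,-40,-40,0,0,0,0,1,-40,-40,0,0,0,0,1,-20,-20,0,0,0,0,1,0,0,0,0,0,0,1])

```text
time: 30.12
ee_pos: [458.5, -428.5, 274.5]
ee_rot: [-179.9, -0.0, 95.2]
wrist_force: [-0.0, 0.3, -0.5]
finger_gap: 0.004
gripper_force: 0.0
```

```bash
python3 - <<'E'
from h import *
stat();yel();ora()
S=np.load("pics/scene0.npy");d=np.abs(get_image("scene").astype(int)-S).max(2)>60
d[:, :]=d; n,l,st,ce=cv2.connectedComponentsWithStats(d.astype(np.uint8))
print("changed",[(st[i].tolist()) for i in range(1,n) if st[i,4]>25])
m=lambda c,*r:c
print("spent top dark/near", np.abs(get_image("scene")[160:200,312:334].astype(int)-S[160:200,312:334]).mean())
print("flap tips exp: y",proj("scene",stove(0,58,104)),"o",proj("scene",stove(0,-55,104)),proj("scene",stove(0,-55,88)))
print("o tip edge at angle .1",proj("scene",stove(0,-55,112)))
E
```

```text
t 30.12 G [ 458.472 -428.483  279.495] stove [np.float64(-101.33336823989993), np.float64(-209.71923330412858), np.float64(279.4946462012484)] rot [-179.882   -0.006   95.152] F [-0.044  0.26  -0.505] gap 0.004 pad 0.0 J [ 58.455  41.847 -37.088  86.873  27.539  60.722  19.872]
yel [([208, 198, 24, 10, 128], [219.3, 202.7])]
orange [([182, 209, 8, 17, 74], [186.0, 216.8]), ([172, 215, 4, 5, 12], [173.9, 216.8]), ([153, 220, 10, 3, 10], [157.5, 220.9])] blue [([189, 205, 21, 20, 280], [199.4, 214.2]), ([177, 212, 7, 16, 55], [180.2, 219.6])]
changed [[10, 0, 77, 155, 4791], [66, 0, 59, 171, 4563], [138, 162, 133, 38, 1318], [238, 165, 67, 54, 1370], [209, 179, 37, 29, 232], [333, 181, 35, 33, 553], [139, 197, 6, 7, 27], [115, 199, 24, 9, 132], [188, 205, 26, 20, 324], [176, 211, 7, 16, 75], [183, 210, 8, 16, 62], [147, 213, 28, 10, 122]]
spent top dark/near 3.816287878787879
flap tips exp: y [209.436 205.654] o [176.363 214.388] [176.983 218.446]
o tip edge at angle .1 [176.05 212.34]
```

```bash
python3 -c "
from bench import *
print(sign_off())"
```

```text
the job is handed in; nothing more can be done
None
```

The job is handed in at about 30 s robot time: by position, force and image readings the blue cartridge is fully home, both flaps are folded down, the grey one still stands and nothing else appears disturbed; the sign-off returned no verdict.

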